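# Reset the tripped warming plate

### The job

The warming plate under the steel bowl has cut out: its red reset key has popped up at the bottom of the round well in the control deck, and the green rocker switch beside it is still on. With the fingertips, switch the rocker off by pressing its raised front half, then reach down into the well and press the sunken red key until it clicks home and stays in, then switch the rocker on again by pressing its back half. Only press: grip and lift nothing, and leave the bowl and the loose things round the plate standing as they are.

Things in the scene. Friction and masses are not known exactly. Their poses are not given: they have to be found in the camera images.
- warmer: warming plate, fixed: steel case 320 mm deep (x), 250 wide (y); dark round hot plate (top 86 mm up) on its rear, level grey control deck 80 mm up along its front (robot side). Origin: centre of underside, on the worktop; x to its back, y to its left, z up. Well on the left of the deck, green rocker on the right, 8 mm high amber lamp between; the black knob on the front face is fixed, not used
- well_mouth (a point): centre of the mouth of the round well, level with the deck, 80 mm above the worktop; axes as the plate's. The well is 46 mm across, straight-walled, 34 mm deep, with a 2 mm chamfer and a thin steel rim 2 mm proud. In its middle stands the red key, 25 mm across, flat-topped
- reset_key (a joint): travel of the red key, m, growing as it is pressed down. 0: tripped, its top 14 mm below the deck; 0.008: home, its top 22 mm below the deck. Over-centre latch: it resists with up to about 5 N, snaps down by itself past the middle of its travel and stays in
- rocker_pivot (a point): centre of the green rocker at its pivot, 85 mm above the worktop, 120 mm right of the well; axes as the plate's. Two flat halves, each 26 mm long (x) and 28 wide, meet here in a shallow V: front (-x, ring mark: off), back (+x, bar mark: on). The half that is down lies level at this height; the other slopes up, its end 8 mm higher. Frame round it: 84 mm up
- rocker (a joint): angle of the rocker, rad. 0: on, back half down and level; 0.32: off, front half down and level. Over-centre: pressing the raised half 17 mm from the pivot takes up to about 5 N, it snaps over past the middle and stays
- steel_bowl_loose: loose steel bowl, 153 mm across and 77 mm high, standing on the hot plate; origin at the centre of its underside. To be left alone
- spice_jar_a: loose spice jar with green cap and brown label, 46 mm across, 106 mm high, to the right of the warming plate; origin at the centre of its underside. To be left alone
- spice_jar_b: loose spice jar with green cap and dark blue and white label, 46 mm across, 106 mm high, to the right of the warming plate; origin at the centre of its underside. To be left alone
- timer: loose white and orange kitchen timer, 68 mm across, 57 mm high, to the left of the warming plate; origin at the centre of its underside. To be left alone
- tin: loose short food tin, 76 mm across, 58 mm high, to the left of the warming plate; origin at the centre of its underside. To be left alone
- icing: loose white icing tube, 116 mm long, 20 mm high, lying on the worktop to the right; origin under its centre. To be left alone

How it is judged:
By the outcome, as a careful person would: the job done as asked, in the order asked, and still so for the second after the job is handed in, with the robot touching nothing.
It also fails if it takes over 45 s, if anything falls off the work surface, if the arm or the gripper's body presses on something with over 40 N, if the wrist force passes 120 N, or if a joint passes its speed limit or range.

### The arm

A 6-joint arm with a two-finger parallel gripper is mounted at the origin on a cart in front of the work surface, level with it; the furniture and walls round the work are solid. World frame = base frame: x ahead of the robot, y to its left, z up, the work surface at z = 0. Lengths are in mm, angles in rad, forces in N, time in s.
With the tool pointing down it reaches from about 350 to 875 mm from the base axis. Payload 4.2 kg.
Tool frame: the origin (TCP) lies midway between the tips of the shut fingers; the grasp point (between the pads) lies 19 mm behind it; z points along the fingers, y is the direction in which the jaws open and shut (so a half turn about z gives the same grasp; the last joint's range is limited). The gripper opens to 85 mm and grips with 20 to 120 N. Pads are 22 mm wide; open, the fingers measure 114 mm over their backs; the gripper's body (76 mm by 85 mm) begins 54 mm behind the grasp point. The pads swing forward as they close: fully open they stand 13 mm farther back than shut.
Start: joints at [1.607, 0.385, 0.008, 0, -1.194, -0.259], TCP at [138.069, 609.538, 231.312] pointing down, gripper open.
Joint ranges: [-3.14, 3.14], [-1.21, 2.06], [-1.07, 1.41], [-3.16, 2.05], [-2.99, -0.16], [-3.1, 3.1]. Speed limits (rad/s): [2.79, 2.79, 3.14, 3.14, 3.14, 3.14].

### API

Orientations are given as a unit quaternion [x, y, z, w].
In Python, from bench import arm gives the robot as it stands. The module is installed in compiled form; this text tells all that it offers.
- The arm moves only by the tool drive_tool, never from a script. Its argument "moves" is a list that holds one entry, the list of rows, each a list of 7 numbers: the opening, from 0 (shut) to 1 (fully open), then the shift along the tool's x, y, z in m, then the turn, a rotation vector about the tool's x, y, z in rad. In form: [[[hand, dx, dy, dz, wx, wy, wz], ...]]. A call has 1 to 20 rows; each row shifts and turns the pose as measured when the row begins, along the tool's axes as they then stand; what a row does not reach is not made up. A row lasts 1/10 s, in which the tool goes at most 50 mm and 8.59 degrees, less where a joint would pass 70% of its speed; a pose out of reach is approached as far as the arm can. A call with a gripper value outside its range is refused whole. The fingers move at their own pace and stop on an object; the grip force is fixed at half the most. Time passes only in rows, so rows that do not move let the fingers close. It gives the time, the measured TCP pose, the force and the opening at its end, in the units of the state.
- arm.read_state(): the state, without advancing time (a new reading comes with each control period).
- arm.get_image(name): name is "scene" or "top"; returns (picture, depth): 400x640x3 uint8, red, green, blue; 400x640 float32, mm along the optical axis (not along the pixel's ray), 0 where there is no reading.
- arm.camera_params(name): a dict with "fov_y" (degrees; the focal length in pixels is half the picture's height over the tangent of half this angle, whatever the lens; pixels are square), "cx", "cy" (the principal point, pixels), "world_from_camera" (4x4, takes a point from camera to world coordinates). Camera axes: x right, y down, z forward; pixel columns grow to the right and rows downward; lengths in mm; the calibration is good to about 2 mm. A picture is of the moment at which its call begins. camera_params takes no time and is no camera call.
- arm.job_done(): hands the job in, once; it reports no verdict.
The state is a dict: "clock": time; "joints": joint angles; "joint_vel": joint speeds; "joint_efforts": joint torques, N m; "position": TCP position; "ee_rot": TCP orientation; "contact_force": force on the tool from outside, world axes, zero at the start; "wrist_torque": the same for the moment, N m; "gripper_width": finger opening in mm.
Only numpy, scipy, OpenCV 4.12 (cv2) and the standard library are available. Lean on these libraries where they do the work, as an engineer would, in place of code of your own. Each camera call takes 0.05 s, during which the arm holds its last target.

## Working session

There is one attempt and no reset: what is moved stays moved. The work goes in short steps, Python scripts to look and compute and a tool call to move; the robot and the scene stay as the last step left them, time stands still between calls to the robot, and variables do not carry over. Pictures are saved under pics/ and viewed, and the job is handed in when it is done.

Besides the shell and the picture viewer there is one more tool, called after "Emit:" by a JSON object that holds its "name" and its "arguments", one argument or row to a line. drive_tool: Moves the arm, as the interface text tells. Its arguments: {"type":"object","properties":{"moves":{"type":"array","items":{"type":"array","items":{"type":"array","items":{"type":"number"}}}}},"required":["moves"]}

```bash
mkdir -p pics; python3 - <<'E'
from bench import arm
import cv2,numpy as np
for n in("scene","top"):
    p,d=arm.get_image(n); cv2.imwrite(f"pics/{n}0.png",p[:,:,::-1]); np.savez(f"{n}0.npz",p=p,d=d)
    print(n,arm.camera_params(n))
print(arm.read_state())
E
```

```text
scene {'fov_y': 46.85449343591866, 'cx': 315.6562163278021, 'cy': 193.4557614879742, 'world_from_camera': array([[ 7.42621189e-01, -3.63350911e-01,  5.62574337e-01,
        -1.04327541e+02],
       [-6.69636204e-01, -4.15475764e-01,  6.15603154e-01,
        -7.19710902e+02],
       [ 1.00560356e-02, -8.33880090e-01, -5.51854031e-01,
         7.87316026e+02],
       [ 0.00000000e+00,  0.00000000e+00,  0.00000000e+00,
         1.00000000e+00]])}
top {'fov_y': 56.62576974187533, 'cx': 319.7909210374639, 'cy': 199.15591039154327, 'world_from_camera': array([[-1.38544440e-02, -9.95065408e-01,  9.82491146e-02,
         4.96845320e+02],
       [-9.99901829e-01,  1.39931966e-02,  7.23283954e-04,
         7.92577921e+01],
       [-2.09453402e-03, -9.82294487e-02, -9.95161589e-01,
         1.05497928e+03],
       [ 0.00000000e+00,  0.00000000e+00,  0.00000000e+00,
         1.00000000e+00]])}
{'clock': 0.1, 'joints': array([ 1.60658624e+00,  3.85490746e-01,  6.79645329e-03, -3.88465397e-04,
       -1.19402056e+00, -2.58621562e-01]), 'joint_vel': array([-0.00025291, -0.00174956,  0.00313451,  0.00279509,  0.00080374,
       -0.00095347]), 'joint_efforts': array([-1.74292331e-04, -3.93317091e+01,  1.88930351e+01,  4.19794545e+00,
       -2.61113244e-03,  3.00261064e-06]), 'position': array([137.98732678, 609.05839933, 230.34448601]), 'ee_rot': array([ 9.93791234e-01, -1.11256598e-01, -3.78873391e-05,  9.75370719e-04]), 'contact_force': array([-0.02999748, -0.09115528, -0.33455997]), 'wrist_torque': array([ 0.03819567,  0.0026179 , -0.05180584]), 'gripper_width': 85.24858365612943}
```

View pics/scene0.png

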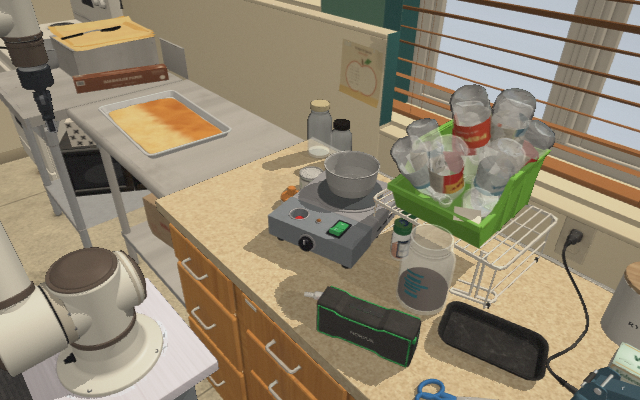

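View pics/top0.png

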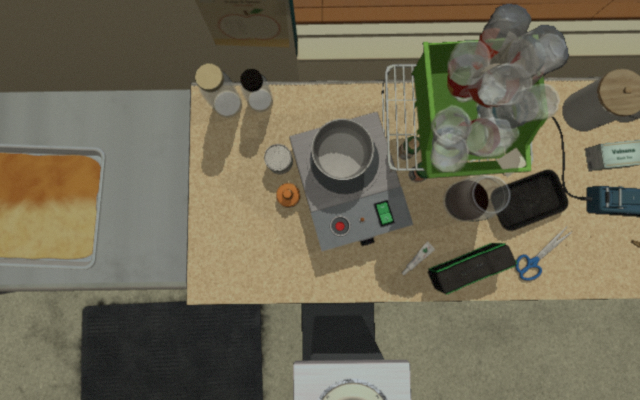

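The top view shows the red key at about (341,226), the green rocker at (385,213) and the bowl at (342,155). In the scene view the key is at (299,214) and the rocker at (340,229). Next I measure both by colour masks.

```bash
cat >h.py <<'E'
from bench import arm
import cv2,numpy as np
def ray(n,u,v):
    c=arm.camera_params(n);f=200/np.tan(np.radians(c['fov_y']/2));T=c['world_from_camera']
    return T[:3,3],T[:3,:3]@np.array([(u-c['cx'])/f,(v-c['cy'])/f,1])
def onz(n,u,v,z):
    o,d=ray(n,u,v);return o+d*(z-o[2])/d[2]
def tri(a,b):
    A=[];B=[]
    for o,d in(a,b):
        d=d/np.linalg.norm(d);P=np.eye(3)-np.outer(d,d);A.append(P);B.append(P@o)
    A=np.vstack(A);return np.linalg.lstsq(A,np.hstack(B),rcond=None)[0]
E
python3 - <<'E'
from h import *
roi={'top':(300,200,410,250),'scene':(270,195,370,265)}
R={}
for n in roi:
    z=np.load(n+'0.npz');p=z['p'];d=z['d'];x0,y0,x1,y1=roi[n]
    h=cv2.cvtColor(p,cv2.COLOR_RGB2HSV);
    S=(h[...,1]>120)&(h[...,2]>60)
    M={'red':S&((h[...,0]<8)|(h[...,0]>172)),'green':S&(h[...,0]>45)&(h[...,0]<85)}
    for k,m in M.items():
        mm=np.zeros(m.shape,np.uint8);mm[y0:y1,x0:x1]=m[y0:y1,x0:x1]
        c=max(cv2.findContours(mm,0,1)[0],key=cv2.contourArea);
        nn,l,st,ce=cv2.connectedComponentsWithStats(mm);i=1+np.argmax(st[1:,4]);
        q=cv2.minAreaRect(c);print(n,k,ce[i],st[i],q)
        zz=66 if k=='red' else 87
        print('  onz',onz(n,*ce[i],zz)); R[n,k]=ray(n,*ce[i])
        if k=='green':
            b=cv2.boxPoints(q); print(np.round([onz(n,*v,87) for v in b],1))
    crop=p[y0:y1,x0:x1,::-1];cv2.imwrite(f'pics/{n}crop.png',cv2.resize(crop,None,fx=7,fy=7,interpolation=cv2.INTER_NEAREST))
for k in('red','green'):print(k,tri(R['top',k],R['scene',k]))
E
```

```text
top red [339.5        225.76470588] [335 222  10   9  68] ((339.5000305175781, 225.50003051757812), (8.485280990600586, 8.485280990600586), 45.0)
  onz [522.6887541   28.58267687  66.        ]
top green [383.99521531 212.37320574] [376 202  17  22 209] ((384.1500549316406, 212.4500274658203), (20.55480194091797, 11.384199142456055), 71.56504821777344)
  onz [555.39342436 -87.11381428  87.        ]
[[ 576.3  -65.5   87. ]
 [ 585.4  -94.1   87. ]
 [ 534.1 -109.4   87. ]
 [ 525.2  -81.    87. ]]
scene red [298.5        217.09090909] [295 216   8   3  22] ((298.5, 217.0), (2.0, 7.0), 90.0)
  onz [521.7371229   31.05630887  66.        ]
scene green [338.3375 228.325 ] [329 221  20  15 160] ((338.0, 228.00001525878906), (11.31370735168457, 18.384777069091797), 45.0)
  onz [547.27037724 -91.26066411  87.        ]
[[ 521.2  -79.9   87. ]
 [ 582.9  -62.8   87. ]
 [ 574.3  -99.8   87. ]
 [ 514.4 -115.2   87. ]]
red [521.76553568  29.32899971  67.05606094]
green [554.33293501 -86.92960817  81.18828157]
```

View pics/topcrop.png

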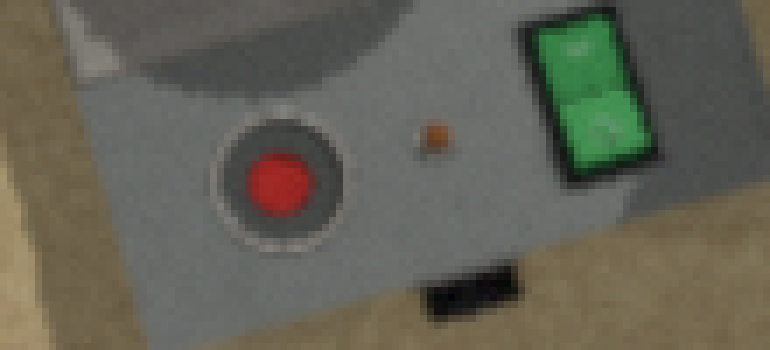

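View pics/scenecrop.png

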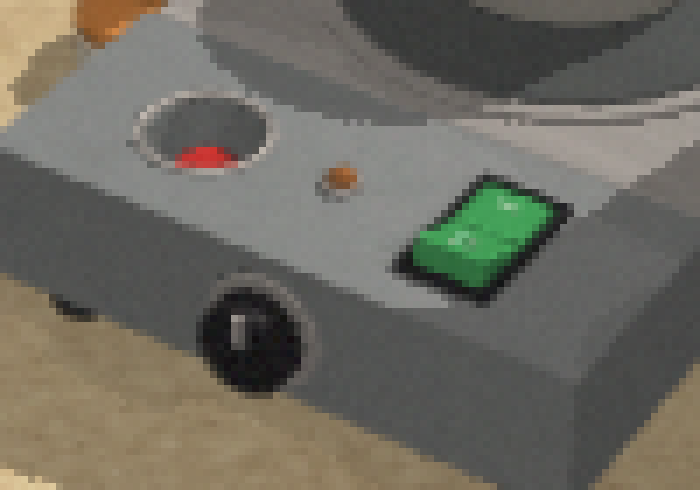

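The two views agree well: the well-to-rocker distance comes out at 120 mm, as given. I still need the well rim, the V line and the clearance to the bowl.

```bash
python3 - <<'E'
from h import *
c=lambda u,v,x,y:(x+u/7-.5,y+v/7-.5)
print('well rim top',onz('top',*c(281,180,300,200),82),'scene',onz('scene',*c(204,136,270,195),82))
t=c(590.5,97,300,200);s=c(485,238,270,195)
print('V',onz('top',*t,85),onz('scene',*s,85),tri(ray('top',*t),ray('scene',*s)))
z=np.load('top0.npz');d=z['d'];p=[]
for v in range(110,240):
  for u in range(280,400):
    if d[v,u]>0:
      o,r=ray('top',u,v);p.append(o+r*d[v,u])
p=np.array(p);m=(p[:,2]>150)&(p[:,2]<180);q=p[m]
print('bowl rim',m.sum(),q.min(0),q.max(0)); 
print(cv2.minEnclosingCircle(q[:,:2].astype(np.float32)))
m=(p[:,2]>76)&(p[:,2]<83);print('deck z',np.median(p[m][:,2]))
E
```

```text
well rim top [523.70151473  29.0016003   82.        ] scene [517.04409191  24.68439827  82.        ]
V [552.94416274 -87.01727828  85.        ] [549.47207727 -90.70304068  85.        ] [553.01969592 -87.52764405  81.3589954 ]Traceback (most recent call last):
  File "<stdin>", line 10, in <module>
  File "h.py", line 4, in ray
    c=arm.camera_params(n);f=200/np.tan(np.radians(c['fov_y']/2));T=c['world_from_camera']
ValueError: time passes only in moves, steps and waits
```

Emit:
{"name": "drive_tool", "arguments": {
  "moves": [
    [[0,0,0,0,0,0,-0.125],[0,0,0,0,0,0,-0.125],[0,0,0,0,0,0,-0.125],[0,0,0,0,0,0,-0.125],[0,0,0,0,0,0,0],[0,0,0,0,0,0,0]]
  ]
}}

```text
clock: 0.7
position: [137.6, 607.1, 226.5]
ee_rot: [0.989, 0.146, -0.002, 0.005]
contact_force: [0.1, 0.7, 0.2]
gripper_width: 0.1
```

```bash
python3 - <<'E'
from h import *
C=arm.camera_params('top');f=200/np.tan(np.radians(C['fov_y']/2));T=C['world_from_camera']
d=np.load('top0.npz')['d'];v,u=np.mgrid[110:240,280:400];w=d[v,u];k=w>0;u,v,w=u[k],v[k],w[k]
p=np.c_[(u-C['cx'])/f*w,(v-C['cy'])/f*w,w]@T[:3,:3].T+T[:3,3]
m=(p[:,2]>150)&(p[:,2]<180)&(v<200);q=p[m]
print('bowl rim',m.sum(),q.min(0),q.max(0),cv2.minEnclosingCircle(q[:,:2].astype(np.float32)))
m=(p[:,2]>76)&(p[:,2]<83);print('deck z',np.median(p[m][:,2]))
# rim ellipse scene: bright ring pixels
z=np.load('scene0.npz');g=z['p'].astype(int).sum(2)[203:225,286:313];print(g//3)
s=arm.read_state();print(s['position'],s['ee_rot'],s['joints'])
E
```

```text
bowl rim 522 [632.90027379 -52.23794582 150.02060209] [783.10825513  99.82079882 167.67545601] ((707.8421020507812, 23.956838607788086), 76.4970474243164)
deck z 80.38819402724369
[[133 134 134 134 136 134 134 132 133 136 134 136 136 133 104  93  94  94
   96  94  95  95  99 110 111 114 113]
 [134 137 135 133 134 135 134 134 135 134 135 137 134 134 135 103  97  95
   94  95  94  93  96  96  94  99 111]
 [135 132 133 136 133 134 136 135 135 134 134 135 134 135 136 134 136 104
   97  96  94  94  95  95  95  97  97]
 [135 135 134 136 136 134 135 135 137 134 134 134 135 134 135 136 137 134
  104  98  96  94  96  96  96  95  95]
 [134 135 134 134 134 136 136 134 135 136 135 129 132 140 139 131 135 138
  136 104  99  96  96  96  95  96  96]
 [136 135 134 135 135 135 135 136 142 163 164 150 140 131 128 136 145 154
  145 114 135 105 101  96  95  96  94]
 [135 133 135 136 135 136 141 169 145 107  96  76  89  82  93  93  88  98
  115 147 151 141 139 107  98  98  97]
 [134 135 136 131 128 173 150 116 108  91  89  88  89  90  86  85  86  83
   72  87 113 152 140 137 137 136 106]
 [133 136 135 11
[... 1031 characters left out ...]
135 136 136 135 127 127 126 126 135 136 135
  132 135 135 138 136 137 137 137 138]
 [136 137 136 135 136 136 137 138 136 135 135 135 135 136 137 136 137 136
  136 134 134 136 135 134 136 136 137]
 [130 135 135 135 138 135 139 136 136 134 135 136 137 137 136 135 134 137
  137 135 137 134 136 136 139 138 136]
 [ 80  90 119 134 137 136 138 138 132 134 135 136 138 136 137 137 137 135
  136 136 136 135 136 137 135 136 135]
 [ 80  80  79  93 120 131 134 136 135 136 136 138 135 137 140 138 139 135
  135 134 135 133 136 136 136 138 135]]
[137.58463481 607.11709402 226.50571003] [ 0.98928425  0.14592301 -0.00150775  0.00456946] [ 1.60656525  0.38854686  0.0023354  -0.00213756 -1.19400177  0.25792216]
```

Emit:
{"name": "drive_tool", "arguments": {
  "moves": [
    [[0,0.009,0.038,-0.001,0,0,0],[0,0.009,0.038,-0.001,0,0,0],[0,0.009,0.038,-0.001,0,0,0],[0,0.009,0.038,-0.001,0,0,0],[0,0.009,0.038,-0.001,0,0,0],[0,0.009,0.038,-0.001,0,0,0],[0,0.009,0.038,-0.001,0,0,0],[0,0.009,0.038,-0.001,0,0,0],[0,0.009,0.038,-0.001,0,0,0],[0,0.009,0.038,-0.001,0,0,0],[0,0.009,0.038,-0.001,0,0,0],[0,0.009,0.038,-0.001,0,0,0],[0,0.009,0.038,-0.001,0,0,0],[0,0.009,0.038,-0.001,0,0,0],[0,0.009,0.038,-0.001,0,0,0],[0,0.009,0.038,-0.001,0,0,0],[0,0.009,0.038,-0.001,0,0,0],[0,0,0,0,0,0,0],[0,0,0,0,0,0,0]]
  ]
}}

```text
clock: 2.6
position: [470.1, 3.3, 249.1]
ee_rot: [0.992, 0.125, 0.001, 0.004]
contact_force: [-0.8, 0.5, 0.0]
gripper_width: -0.4
```

```bash
cat >>h.py <<'E'
from scipy.spatial.transform import Rotation as Ro
def go(t):
    s=arm.read_state();R=Ro.from_quat(s['ee_rot']).as_matrix()
    print('pos',s['position'],'F',s['contact_force'],'x',R[:,0],'z',R[:,2],'clk',s['clock']); print('shift mm',R.T@(np.array(t)-s['position']))
    yaw=np.arctan2(R[1,0],R[0,0]);D=np.array([[np.cos(.262),np.sin(.262),0],[np.sin(.262),-np.cos(.262),0],[0,0,-1.]]).T
    D=np.column_stack([[np.cos(.262),np.sin(.262),0],[np.sin(.262),-np.cos(.262),0],[0,0,-1]])
    print('turn',Ro.from_matrix(R.T@D).as_rotvec())
E
python3 -c "
from h import *
go([537,-92,120])"
```

```text
pos [470.10378663   3.31886247 249.07589571] F [-8.18834191e-01  5.42490538e-01  7.84645949e-04] x [0.96896123 0.24721055 0.00103454] z [ 0.0030451  -0.00775081 -0.99996533] clk 2.6
shift mm [ 41.1224753  107.82716466 130.01392366]
turn [ 0.00826932 -0.00098412 -0.01220368]
```

Emit:
{"name": "drive_tool", "arguments": {
  "moves": [
    [[0,0.01,0.027,0.03,0.008,0,-0.012],[0,0.01,0.027,0.03,0,0,0],[0,0.01,0.027,0.03,0,0,0],[0,0.01,0.027,0.03,0,0,0],[0,0,0,0,0,0,0],[0,0,0,0,0,0,0]]
  ]
}}

```text
clock: 3.2
position: [540.2, -87.2, 127.6]
ee_rot: [0.991, 0.133, 0.004, -0.001]
contact_force: [0.1, 0.4, 0.3]
gripper_width: -0.1
```

```bash
python3 -c "
from h import *
go([537,-92,110])
for n,(x0,y0,x1,y1) in {'top':(300,170,410,250),'scene':(270,175,380,265)}.items():
    p,d=arm.get_image(n);cv2.imwrite('pics/%s1.png'%n,cv2.resize(p[y0:y1,x0:x1,::-1],None,fx=6,fy=6,interpolation=cv2.INTER_NEAREST))
"
```

```text
pos [540.24611787 -87.2057763  127.6374829 ] F [0.09877798 0.39269127 0.34697939] x [0.96482095 0.26279064 0.00784901] z [ 0.00724441  0.00326953 -0.99996841] clk 3.2
shift mm [-4.5302364   3.79464834 17.59773473]
turn [-0.00126617 -0.00784663  0.00392664]
```

View pics/scene1.png

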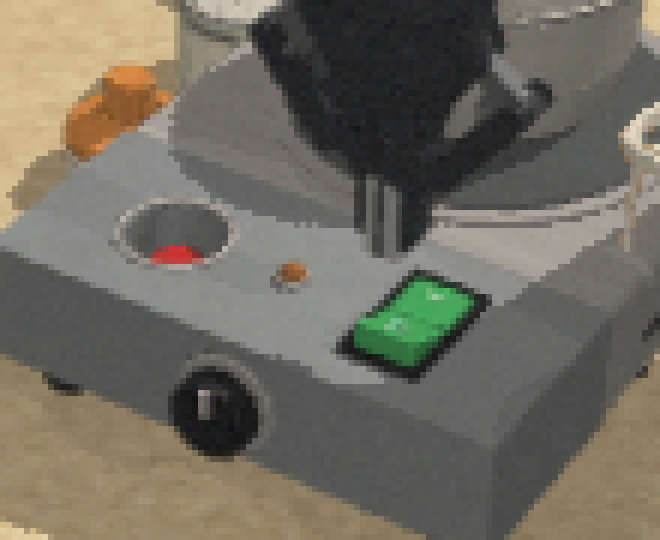

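View pics/top1.png

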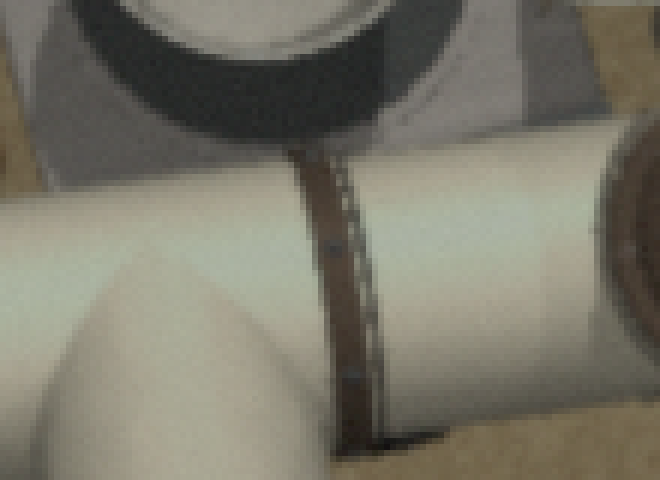

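The arm hides the deck in the top view. In the scene view the fingertips end at about crop (388,252), above the rocker at (420,320). I'll project the known TCP into the scene view to get that camera's bias.

```bash
cat >>h.py <<'E'
def proj(n,p):
    c=arm.camera_params(n);f=200/np.tan(np.radians(c['fov_y']/2));T=c['world_from_camera']
    q=T[:3,:3].T@(np.array(p)-T[:3,3]);return np.array([c['cx']+f*q[0]/q[2],c['cy']+f*q[1]/q[2]])
E
python3 -c "
from h import *
s=arm.read_state();P=s['position'];R=Ro.from_quat(s['ee_rot']).as_matrix()
for a in(-11,11):
  for b in(-7,0,7):
    u=proj('scene',P+R@[a,b,0]);print(a,b,u,((u-[270,175])+.5)*6)
for q in ([523.5,28.9,82],[553.2,-87.2,85]): u=proj('scene',q);print(u,((u-[270,175])+.5)*6)
"
```

```text
-11 -7 [330.70747267 216.46531479] [367.24483602 251.79188872]
-11 0 [333.20425758 217.42231068] [382.22554551 257.53386406]
-11 7 [335.71510675 218.38469727] [397.29064051 263.30818364]
11 -7 [335.36633458 211.93652532] [395.19800747 224.61915191]
11 0 [337.84179905 212.86785773] [410.05079428 230.20714639]
11 7 [340.33101599 213.80436418] [424.98609597 235.82618505]
[299.4871102 212.250946 ] [179.9226612  226.50567601]
[338.87003701 227.23910614] [416.22022208 316.43463684]
```

Emit:
{"name": "drive_tool", "arguments": {
  "moves": [
    [[0,-0.005,0.004,0.014,0,-0.008,0.004],[0,0,0,0.012,0,0,0],[0,0,0,0,0,0,0]]
  ]
}}

```text
clock: 3.6
position: [536.7, -89.7, 103.6]
ee_rot: [0.991, 0.133, 0.003, -0.001]
contact_force: [-0.1, 0.6, -0.0]
gripper_width: -0.1
```

```bash
python3 -c "
from h import *
go([536,-92,86])
for n,(x0,y0,x1,y1) in {'scene':(270,195,370,265)}.items():
    p,d=arm.get_image(n);cv2.imwrite('pics/%s2.png'%n,cv2.resize(p[y0:y1,x0:x1,::-1],None,fx=7,fy=7,interpolation=cv2.INTER_NEAREST))
"
```

```text
pos [536.67761723 -89.73786022 103.62054443] F [-0.06561646  0.61729121 -0.00667075] x [0.96482237 0.26282097 0.00655275] z [ 0.00614517  0.00237279 -0.9999783 ] clk 3.6
shift mm [-1.36378112  2.01638857 17.61063048]
turn [-0.00068719 -0.00655146  0.00395284]
```

View pics/scene2.png

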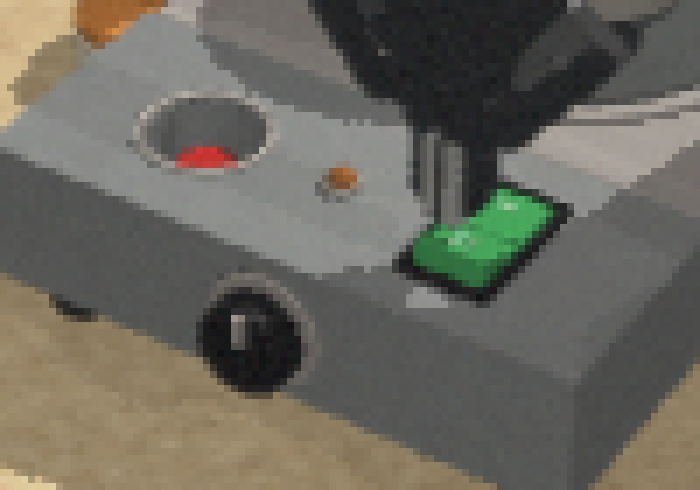

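The tips are right over the raised front half: bottom at crop (455,220), front half centre at (458,245). Now I press.

Emit:
{"name": "drive_tool", "arguments": {
  "moves": [
    [[0,-0.001,0.001,0.008,0,-0.006,0.003],[0,0,0,0.006,0,0,0],[0,0,0,0.005,0,0,0],[0,0,0,0.004,0,0,0]]
  ]
}}

```text
clock: 4.05
position: [536.8, -91.2, 84.5]
ee_rot: [0.991, 0.132, 0.001, 0.001]
contact_force: [-14.4, 6.1, 40.9]
gripper_width: -0.0
```

Emit:
{"name": "drive_tool", "arguments": {
  "moves": [
    [[0,0,0,-0.012,0,0,0],[0,0,0,-0.016,0,0,0],[0,0,0,-0.012,0,0,0],[0,0,0,0,0,0,0]]
  ]
}}

```text
clock: 4.45
position: [538.4, -90.8, 126.4]
ee_rot: [0.991, 0.133, 0.003, 0.001]
contact_force: [-0.1, 0.7, 0.2]
gripper_width: 0.0
```

```bash
python3 -c "
from h import *
go([522,28,115])
for n,(x0,y0,x1,y1) in {'scene':(270,195,370,265)}.items():
    p,d=arm.get_image(n);cv2.imwrite('pics/%s3.png'%n,cv2.resize(p[y0:y1,x0:x1,::-1],None,fx=7,fy=7,interpolation=cv2.INTER_NEAREST))
"
```

```text
pos [538.3787559  -90.80884997 126.37341768] F [-0.05895194  0.68132686  0.20104677] x [0.96484058 0.26277981 0.00542381] z [ 5.88020530e-03 -9.50402217e-04 -9.99982260e-01] clk 4.45
shift mm [  15.35599137 -118.96520491   11.16398927]
turn [ 0.00245162 -0.00542864  0.00389946]
```

View pics/scene3.png

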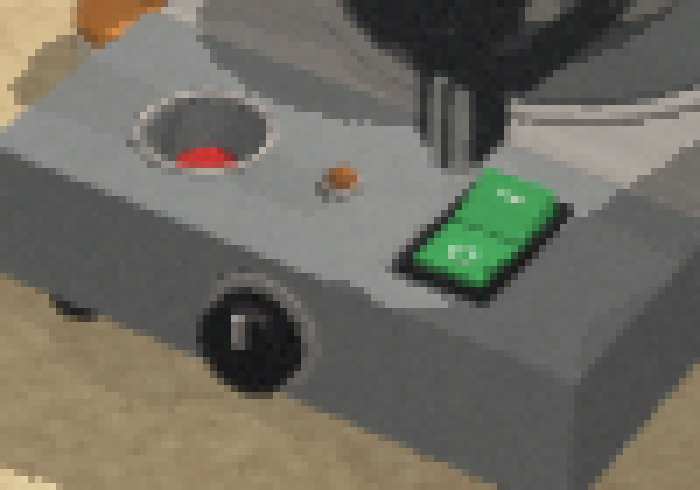

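The rocker is off: the front half lies level at (462,258) and the back half is raised at (510,195). Next I move over the well.

Emit:
{"name": "drive_tool", "arguments": {
  "moves": [
    [[0,0.004,-0.03,0,0.002,-0.005,0.004],[0,0.004,-0.03,0,0,0,0],[0,0.004,-0.03,0,0,0,0],[0,0.004,-0.03,0,0,0,0],[0,0,0,0,0,0,0],[0,0,0,0,0,0,0]]
  ]
}}

```text
clock: 5.1
position: [519.3, 32.1, 119.3]
ee_rot: [0.992, 0.128, -0.005, 0.0]
contact_force: [0.2, -1.2, -0.0]
gripper_width: 0.1
```

```bash
python3 -c "
from h import *
go([522,28,92])"
```

```text
pos [519.28196633  32.05143074 119.2557303 ] F [ 0.23485381 -1.22679866 -0.01259448] x [ 0.96706059  0.25435948 -0.00975022] z [-0.00972386 -0.00136101 -0.9999518 ] clk 5.1
shift mm [ 1.86373275  4.64107446 27.2335007 ]
turn [-0.00118064  0.00974757 -0.00480775]
```

Emit:
{"name": "drive_tool", "arguments": {
  "moves": [
    [[0,0.002,0.004,0.012,0,0.01,-0.005],[0,0,0,0.012,0,0,0],[0,0,0,0,0,0,0],[0,0,0,0,0,0,0]]
  ]
}}

```text
clock: 5.5
position: [521.9, 25.8, 93.0]
ee_rot: [0.992, 0.129, -0.001, -0.0]
contact_force: [-0.4, -0.2, -0.1]
gripper_width: 0.1
```

```bash
python3 -c "
from h import *
go([522,28,88])
for n,(x0,y0,x1,y1) in {'scene':(275,190,325,230)}.items():
    p,d=arm.get_image(n);cv2.imwrite('pics/%s4.png'%n,cv2.resize(p[y0:y1,x0:x1,::-1],None,fx=14,fy=14,interpolation=cv2.INTER_NEAREST))
"
```

```text
pos [521.8945235   25.80542916  92.98036917] F [-0.44913452 -0.16526563 -0.10875072] x [ 0.96659123  0.25631565 -0.00191791] z [-2.09757628e-03  4.27586542e-04 -9.99997709e-01] clk 5.5
shift mm [ 0.67400738 -2.08948573  4.98107488]
turn [-0.00095362  0.00191658 -0.00279185]
```

View pics/scene4.png

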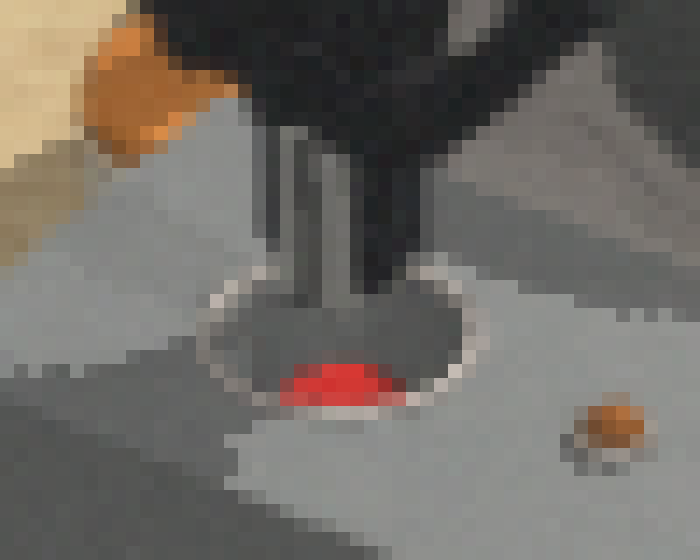

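```bash
python3 -c "
from h import *
k=lambda u:(u-[275,190]+.5)*14
P=arm.read_state()['position'];a=k(proj('scene',P));b=k(proj('scene',P-[0,0,P[2]-82]))
print(a,b,b-a)
J=np.array([k(proj('scene',[P[0]+10,P[1],82]))-b,k(proj('scene',[P[0],P[1]+10,82]))-b]).T/10
print(np.linalg.solve(J,np.array([342,338])-(np.array([338.5,253])+b-a)))
"
```

```text
[352.76859823 281.43734394] [353.30105007 329.50094907] [ 0.53245184 48.06360513]
[-7.19091519 -9.30926106]
```

```bash
python3 -c "
from h import *
C=arm.camera_params('scene');f=200/np.tan(np.radians(C['fov_y']/2));T=C['world_from_camera']
p,d=arm.get_image('scene');np.savez('s4.npz',p=p,d=d)
P=arm.read_state()['position'];print(P)
v,u=np.mgrid[198:220,288:312]
w=d[v,u];X=np.stack([(u-C['cx'])/f*w,(v-C['cy'])/f*w,w],-1)@T[:3,:3].T+T[:3,3]
np.set_printoptions(linewidth=250)
print('z');print(X[...,2].astype(int));print('x');print(X[...,0].astype(int));print('y');print(X[...,1].astype(int))
"
```

```text
[521.938694    26.05999638  93.29225257]
z
[[ 29  80  78  78  78 132 132 133 130 136 137 138 143 140 139 143 145 146 148 148 148 150  79  76]
 [ 78  80  78  77  79 123 127 127 128 134 137 137 136 138 134 141 145 144 145 146 147  76  77  77]
 [ 78  79  77  75  76 121 122 127 127 127 131 133 134 131 129 132 140 139 142 142  78  78  78  79]
 [ 74  79  76  79  78 120 120 124 125 126 128 125 126 128 129 122 123 137 135  78  76  78  78  78]
 [ 78  77  75  76  78 113 116 120 123 123 125 124 123 125 124 120 119  77  79  76  78  77  80  78]
 [ 80  78  79  78  79 113 113 117 118 121 124 122 119 122 120 118 116  80  77 787  78  78  76  77]
 [ 79  78  76  79  78 107 112 113 115 115 118 116 118 119 119 115 110  78  78  74  75  78  80  77]
 [ 79  78  79  79  78 107 109 110 113 113 117 115 117 118 117 113 110  78  76  81  77  78  80  79]
 [ 79  79  79  77  76 100 103 110 111 114 112 112 111 112 112 112 108  80  75  76  79  81  78  80]
 [ 78  79  77  79  76  77 101 104 107 107 108 110 110 110 110 104 105  77  77  79  78  77  77  79]
 [ 76  77  79  80  76  79  97 103 102 106 106 107 107 107 107 104  
[... 5839 characters left out ...]
 52   52   49   50   45   44   42   40   35   35   30   26   21   11   10    7    6]
 [  42   39   36   50   51   52   50   51   48   48   48   47   47   39   39   36   35   33   26   22    6    6    5    1]
 [  40   38   35   33   52   52   52   52   48   40   38   35   32   31 -719   38   33   32   26    5    5    3    0    1]
 [  37   37   33   30   30   51   54   40   36   34   32   32   29   28   26   35   37    3    4    3    3   -1   -1    0]
 [  33   29   31   28   24   20   19   37   32   28   31   29   29   27   25    6    2    3    2    1   -2   -4   -5   -9]
 [  27   25   28   25   22   20   19   15   13   12    8   10    7    7    6    3    6    1    0   -5   -5   -5   -9  -10]]
```

Depth in the scene view agrees with the top view. The well wall reaches x≈545 and y≈52, so with a 23 mm radius the centre is about (522,29). A quick circle fit on the wall points will confirm it.

```bash
python3 -c "
from h import *
from scipy.optimize import least_squares as L
C=arm.camera_params('scene');f=200/np.tan(np.radians(C['fov_y']/2));T=C['world_from_camera']
for n in('scene0.npz','s4.npz'):
  d=np.load(n)['d'];v,u=np.mgrid[205:220,288:312];w=d[v,u]
  X=(np.stack([(u-C['cx'])/f*w,(v-C['cy'])/f*w,w],-1)@T[:3,:3].T+T[:3,3]).reshape(-1,3)
  m=(X[:,2]<73)&(X[:,2]>52)&(np.hypot(X[:,0]-522,X[:,1]-29)>17);q=X[m]
  r=L(lambda c:np.hypot(q[:,0]-c[0],q[:,1]-c[1])-23,[520,28],loss='soft_l1');print(m.sum(),r.x,np.std(r.fun))
go([522.5,29,80])
"
```

```text
86 [521.30175745  29.91923344] 1.727211328236568
75 [521.57771243  28.93681797] 1.7292577688812318
pos [521.938694    26.05999638  93.29225257] F [ 0.12710822 -0.28786297 -0.12920548] x [ 0.96655577  0.25645332 -0.00127718] z [-1.52794310e-03  7.78571404e-04 -9.99998530e-01] clk 5.6
shift mm [ 1.31348382 -2.68251964 13.29366438]
turn [-0.00114607  0.00127566 -0.0026495 ]
```

The fit gives the well at (522,29). I centre over it, then descend in small steps while watching the force.

Emit:
{"name": "drive_tool", "arguments": {
  "moves": [
    [[0,0.001,-0.003,0,0,0,0],[0,0,0,0,0,0,0],[0,0,0,0.004,0,0,0],[0,0,0,0.004,0,0,0],[0,0,0,0.003,0,0,0],[0,0,0,0.003,0,0,0],[0,0,0,0,0,0,0]]
  ]
}}

```text
clock: 6.3
position: [522.9, 29.6, 79.4]
ee_rot: [0.992, 0.129, 0.001, -0.001]
contact_force: [-0.2, 0.0, -0.5]
gripper_width: 0.3
```

```bash
python3 -c "
from h import *
go([522.3,29,58])"
```

```text
pos [522.92202118  29.57539003  79.44493039] F [-0.20230942  0.02025494 -0.52856161] x [0.96659465 0.25630565 0.00148203] z [ 0.00108446  0.00169249 -0.99999798] clk 6.3
shift mm [-0.78050014  0.42586208 21.44323867]
turn [-0.00135592 -0.00148393 -0.00280047]
```

The tips are inside the mouth with no contact force. I continue down onto the key: contact is expected at z≈66 and home at 58.

Emit:
{"name": "drive_tool", "arguments": {
  "moves": [
    [[0,-0.001,0,0.005,0,0,0],[0,0,0,0.005,0,0,0],[0,0,0,0.004,0,0,0],[0,0,0,0.003,0,0,0]]
  ]
}}

```text
clock: 6.7
position: [522.4, 29.5, 61.8]
ee_rot: [0.992, 0.129, 0.001, -0.001]
contact_force: [0.8, 0.0, 0.9]
gripper_width: 0.1
```

Emit:
{"name": "drive_tool", "arguments": {
  "moves": [
    [[0,0,0,0.002,0,0,0],[0,0,0,0.002,0,0,0],[0,0,0,0.001,0,0,0]]
  ]
}}

```text
clock: 7.0
position: [522.3, 29.4, 58.0]
ee_rot: [0.992, 0.13, 0.001, -0.0]
contact_force: [-5.2, 1.5, 11.5]
gripper_width: -0.0
```

It bottomed at z=58.0 with 11.5 N, so the key is home. I withdraw straight up.

Emit:
{"name": "drive_tool", "arguments": {
  "moves": [
    [[0,0,0,-0.01,0,0,0],[0,0,0,-0.015,0,0,0],[0,0,0,-0.02,0,0,0],[0,0,0,-0.02,0,0,0],[0,0,0,0,0,0,0],[0,0,0,0,0,0,0]]
  ]
}}

```text
clock: 7.6
position: [522.4, 29.4, 126.3]
ee_rot: [0.992, 0.13, 0.001, -0.0]
contact_force: [-0.3, 0.8, 0.2]
gripper_width: 0.1
```

```bash
python3 -c "
from h import *
go([569,-82.5,125])
C=arm.camera_params('scene');f=200/np.tan(np.radians(C['fov_y']/2));T=C['world_from_camera']
p,d=arm.get_image('scene')
cv2.imwrite('pics/scene5.png',cv2.resize(p[195:265,270:370,::-1],None,fx=7,fy=7,interpolation=cv2.INTER_NEAREST))
v,u=np.mgrid[205:222,288:312];w=d[v,u]
X=(np.stack([(u-C['cx'])/f*w,(v-C['cy'])/f*w,w],-1)@T[:3,:3].T+T[:3,3])
q=p[v,u].astype(int);m=(q[...,0]>150)&(q[...,1]<80);print(m.sum(),'red z',X[m][:,2])
"
```

```text
pos [522.36877578  29.35684369 126.31308986] F [-0.32652737  0.80014955  0.16035784] x [0.96622909 0.2576724  0.00250506] z [ 0.00229333  0.00112225 -0.99999674] clk 7.6
shift mm [ 16.23073496 120.09594616   1.2944952 ]
turn [-0.00049169 -0.0025054  -0.00138606]
0 red z []
```

View pics/scene5.png

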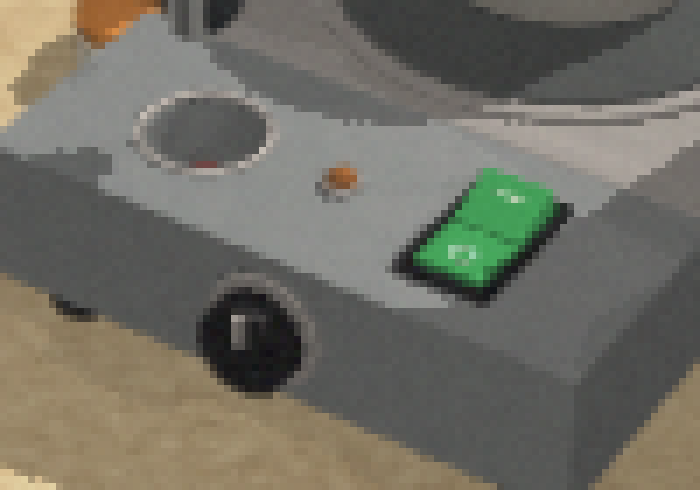

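The key has sunk and stayed there; only a sliver is visible at crop (205,165). The rocker is still off, with its back half raised at (510,195). Next I move above the back half at about (570,-83).

Emit:
{"name": "drive_tool", "arguments": {
  "moves": [
    [[0,0.004,0.03,0,0,-0.002,0],[0,0.004,0.03,0,0,0,0],[0,0.004,0.03,0,0,0,0],[0,0.004,0.028,0,0,0,0],[0,0,0,0,0,0,0],[0,0,0,0,0,0,0]]
  ]
}}

```text
clock: 8.25
position: [567.1, -84.0, 119.6]
ee_rot: [0.991, 0.131, -0.005, -0.0]
contact_force: [-0.0, 0.8, 0.4]
gripper_width: -0.2
```

```bash
python3 -c "
from h import *
go([570,-83,102])"
```

```text
pos [567.09037371 -83.95008824 119.64887194] F [-0.00421059  0.758894    0.41285452] x [ 0.96567243  0.25956894 -0.01003591] z [-1.02769584e-02 -4.28410148e-04 -9.99947099e-01] clk 8.25
shift mm [ 3.23348175 -0.12252395 17.61762916]
turn [-0.00225101  0.01003674  0.00057804]
```

Emit:
{"name": "drive_tool", "arguments": {
  "moves": [
    [[0,0.003,0,0.01,0,0.01,0],[0,0,0,0.008,0,0,0],[0,0,0,0,0,0,0]]
  ]
}}

```text
clock: 8.55
position: [568.2, -81.5, 99.3]
ee_rot: [0.991, 0.132, -0.002, -0.001]
contact_force: [-0.8, 0.1, -0.0]
gripper_width: -0.1
```

```bash
python3 -c "
from h import *
go([570,-83,86])
p,d=arm.get_image('scene')
cv2.imwrite('pics/scene6.png',cv2.resize(p[195:265,270:370,::-1],None,fx=7,fy=7,interpolation=cv2.INTER_NEAREST))
"
```

```text
pos [568.19315312 -81.53867723  99.2996292 ] F [-0.83942219  0.09780228 -0.02868944] x [ 0.96535915  0.26090439 -0.0032569 ] z [-0.00399133  0.0022851  -0.99998942] clk 8.55
shift mm [ 1.40630626  1.92528915 13.28893754]
turn [-0.00324413  0.00326009  0.00195507]
```

View pics/scene6.png

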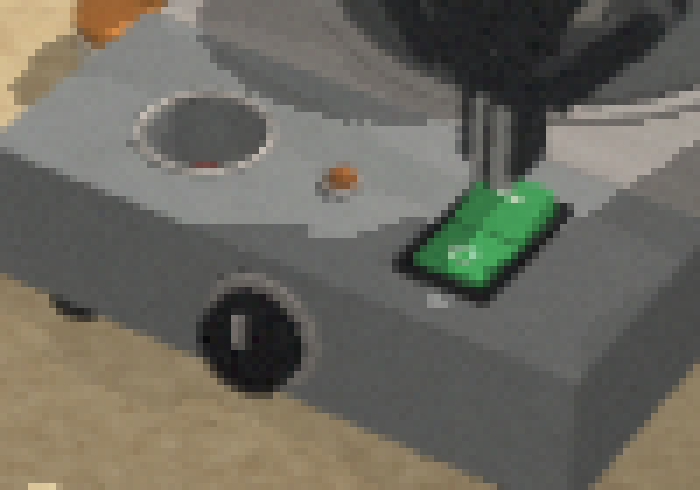

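The tips are above the raised back half, with the front edge at crop (490,187). Now I press it.

Emit:
{"name": "drive_tool", "arguments": {
  "moves": [
    [[0,0.001,0.002,0.004,0,0.003,0],[0,0,0,0.005,0,0,0],[0,0,0,0.003,0,0,0],[0,0,0,0.002,0,0,0]]
  ]
}}

```text
clock: 9.0
position: [571.6, -82.2, 86.8]
ee_rot: [0.991, 0.133, 0.002, -0.001]
contact_force: [0.4, -0.2, -0.8]
gripper_width: 0.4
```

Emit:
{"name": "drive_tool", "arguments": {
  "moves": [
    [[0,0,0,-0.01,0,0,0],[0,0,0,-0.02,0,0,0],[0,0,0,-0.03,0,0,0],[0,-0.02,0,-0.04,0,0,0],[0,-0.03,-0.02,-0.03,0,0,0],[0,-0.03,-0.02,-0.02,0,0,0],[0,0,0,0,0,0,0]]
  ]
}}

```text
clock: 9.7
position: [480.5, -65.5, 244.7]
ee_rot: [0.991, 0.132, 0.001, -0.001]
contact_force: [1.1, 0.1, 0.3]
gripper_width: 0.0
```

```bash
python3 -c "
from h import *
p,d=arm.get_image('scene');s=arm.read_state();print(s['position'],s['contact_force'],s['clock'])
cv2.imwrite('pics/scene7.png',cv2.resize(p[195:265,270:370,::-1],None,fx=7,fy=7,interpolation=cv2.INTER_NEAREST))
cv2.imwrite('pics/scene7f.png',p[:,:,::-1])
"
```

```text
[481.67873847 -65.62457575 243.5356155 ] [ 0.41286796 -0.47685942  0.47507658] 9.75
```

View pics/scene7.png

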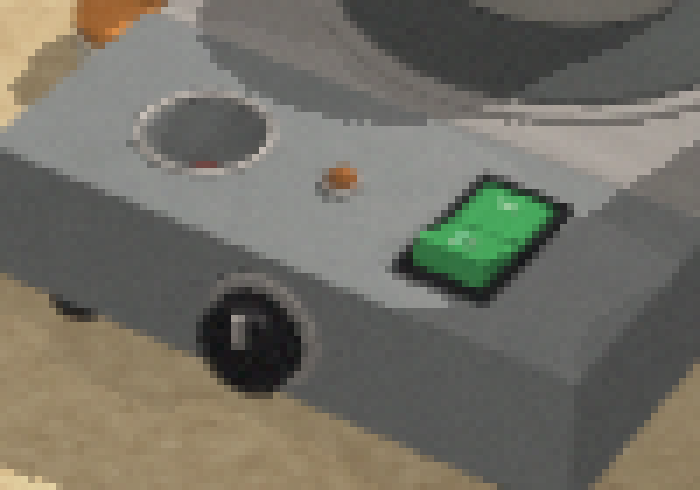

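View pics/scene7f.png

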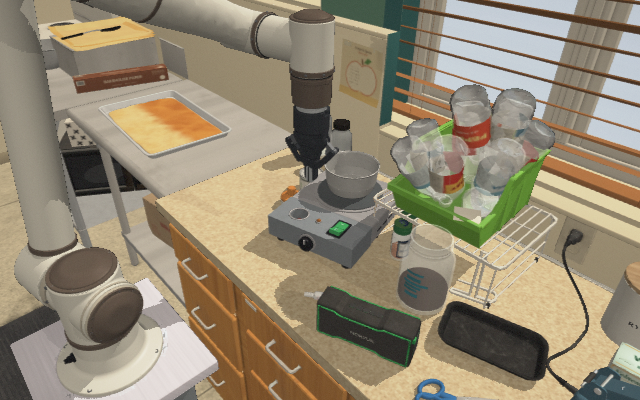

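The rocker is on again, with the front half raised as in the first picture. The key is still sunk at crop (205,165), the bowl is where it was at (352,175), and the arm is clear of everything. I hand the job in.

```bash
python3 -c "
from h import *
print(arm.job_done())"
```

```text
the job is handed in; nothing more can be done
None
```

The job is done in the order asked and handed in at about 9.8 s. I pressed only with the shut fingertips: rocker off by its front half, red key home, rocker on by its back half.

**Last checks**
- **Rocker:** the final picture shows it on again, with the front half raised as at the start.
- **Red key:** it bottomed at z = 58.0 mm (home height) with 11.5 N, and stayed sunk after I withdrew.
- **Surroundings:** the bowl and the loose things visible in the scene view stand as before, and the arm was clear with near-zero force. I took no final top view, and I did not measure the loose things again.

**What disagreed**
- **Well position:** cast onto the deck height, the well rim came out about 8 mm apart in the two cameras. The scene camera's depth agreed with the top view, so I used about (522, 29) and went in without touching the rim.
- **First press:** the first rocker press went slightly too deep and reached about 41 N at the fingertips. That is well under the 120 N wrist limit. The 40 N limit is stated for the arm and gripper body, and I took it not to cover the fingertips.

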